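# Lever open the fuse cover of a heater controller

### The arm

A 7-joint arm with a two-finger parallel gripper is mounted at the origin on the work surface. World frame = base frame: x ahead of the robot, y to its left, z up, the work surface at z = 0. Lengths are in m, angles in rad, forces in N, time in s.
With the tool pointing down it reaches from about 0.4 to 0.9 m from the base axis. Payload 5.5 kg.
Tool frame: the origin (TCP) lies between the finger pads; the fingertips stand 11 mm ahead of it and the grasp point (between the pads) lies 8 mm behind it (ctrl.tips_ahead is the distance from the TCP to the fingertips, in m); z points along the fingers, y is the line along which they close (so a half turn about z gives the same grasp; the last joint's range is limited). The gripper opens to 92 mm and grips with 3 to 60 N. Pads are 19 mm wide; open, the fingers measure 130 mm over their backs; the gripper's body (75 mm by 190 mm) begins 47 mm behind the grasp point.
Start: joints at [-1.046, 0.501, -0.427, 1.55, 0.221, 1.138, -0.21], TCP at [0.168, 0.628, 0.238] pointing down, gripper open.
Joint ranges: [-2.88, 2.88], [-0.31, 2.03], [-1.54, 1.56], [0.2, 2.42], [-1.41, 4.55], [0.19, 2.02], [-2.57, 2.57]. Speed limits (rad/s): [2.57, 2.57, 3.14, 3.14, 3.14, 3.14, 3.14].

### API

Orientations are given as a unit quaternion [w, x, y, z].
In Python, from station import ctrl gives the robot as it stands. The module is installed in compiled form; this text tells all that it offers. Calls block until the motion is done:
- ctrl.move_to(position, orientation): joint-space move of the TCP to a pose.
- ctrl.move_l(position, ori=None, v=0.15): straight line of the TCP; ori=None keeps the orientation; v is the mean speed in m/s.
- ctrl.move_j(angles): joint-space move.
- ctrl.let_go() and ctrl.gripper_close(grip_force=None): open the fingers fully, or close them until they stop; grip_force is the grip in N (None keeps the last).
- ctrl.hold(seconds).
- ctrl.ik(position, orientation): joint angles nearest the present ones, or None.
- ctrl.sense(): the state.
- ctrl.grab_frame(name): name is "scene" or "top" or "wrist"; returns a dict with "frame" (480x640x3 uint8, red, green, blue), "z_map" (480x640 float32, m along the optical axis (not along the pixel's ray), 0 where there is no reading), "intrinsics" (3x3 intrinsics, pixels), "eye" and "attitude" of the camera in the world. Camera axes: x right, y up, looking along -z (the intrinsics and any distortion apply to the point x, -y, -z); pixel columns grow to the right and rows downward; lengths in m; the calibration is good to about 2 mm. The wrist camera is an equidistant fisheye: a pixel r from the principal point sees the ray r / f radians off the axis. A picture is of the moment at which its call begins.
A pose or a line that the arm cannot do raises ctrl.PlanningError and nothing moves.
- ctrl.job_done(): hands the job in; it is judged then, once.
The state is a dict: "t": time; "joints": joint angles; "joint_velocities": joint speeds; "effort": joint torques, N m; "ee_pos": TCP position; "tcp_rot": TCP orientation; "ft_force": force on the tool from outside, world axes, zero at the start; "torque": the same for the moment, N m; "finger_gap": opening from 0.0 (shut) to 1.0 (fully open); "gripper_force": force on a finger pad.
Only numpy, scipy, OpenCV 4.12 (cv2) and the standard library are available. Lean on these libraries where they do the work, as an engineer would, in place of code of your own. Each camera call takes 0.05 s, during which the arm holds its last target. There are 200 camera calls.

### The job

Open the stiff fuse cover on top of the grey heater controller: slide the blade of the flat pry tool under the cover's front lip and lever it up past its catch (with the blade, not with the gripper), then swing the cover back until it stands upright. Finally lay the pry tool flat on its grey mat again, and leave the brush, the mouse and the bottle where they are.

Things in the scene. Friction and masses are not known exactly. Their poses are not given: they have to be found in the camera images.
- case: heater controller: fixed grey steel case, 200 (x) x 180 (y) x 60 mm high. Origin: centre of underside, z up; its black front panel faces -x. The cover lies over its flat top (deck, z = 60 mm, front edge x = -100 mm; 20 mm of bare deck lie before the cover). A 9 mm high curb under the cover, front face at x = -60 mm, rings the fuse compartment.
- cover: hinged black plastic cover, 110 (x) x 120 (y) x 6 mm. Origin: on the hinge axis at its rear lower edge, along y at x = +30, z = 69 mm of the case. Plate: own x = -110 (front lip) to 0, z = 0 (underside) to 6 mm. Closed, the underside is 9 mm above the deck and the lip overhangs the curb by 20 mm: a gap for the blade 9 mm high, 20 mm deep, 120 mm wide.
- cover_edge (a point): middle of the lower edge of the cover's front lip, moves with the cover; closed: x = -80 mm, y = 0, z = 69 mm of the case
- cover_hinge (a joint): opening angle of the cover in rad: 0 closed, about 1.57 upright, stop at 1.8. A ball catch holds it shut: it lets go within about 0.1 rad and takes about 4 N at the lip. After that the cover stays at whatever angle it is left (stiff hinge, about 0.11 N m).
- pry_tool: flat pry tool, 160 mm long, 90 g, along its x: black plastic handle of rectangular section, x = -70 to +30 mm, 20 mm wide (y), 18 mm high (z = 0 to 18 mm); then a flat steel blade, x = 30 to 90 mm, 20 mm wide, 3 mm thick (2 mm in the last 12 mm), its middle plane at z = 9 mm. Origin: underside of the handle, near the balance point.
- blade_tip (a point): middle of the end of the pry tool's blade: x = 90 mm, z = 9 mm of the tool
- handle_mid (a point): middle of the pry tool's handle: x = -20 mm, z = 9 mm of the tool
- mat: grey rubber mat, fixed flat on the bench, 200 (x) x 180 (y) x 3 mm, at the left or the right of the work. Origin: centre of its underside. The pry tool and the brush lie on it side by side, in either order, about 90 mm apart.
- brush: bystander: cleaning brush with a pale wooden handle, 160 mm long, 24 mm wide, 14 mm high, lying along its x. Origin: underside, near its middle
- mouse: bystander: black computer mouse, 105 x 60 x 34 mm, on the bench. Origin: centre of its underside
- bottle: bystander: white plastic bottle with a black cap, 60 mm diameter, 140 mm high, standing on the bench. Origin: centre of its underside
- tray: bystander: shallow aluminium parts tray, fixed, 130 x 110 x 30 mm, on the other side of the work from the mat. Origin: centre of its underside
Things that resemble listed ones, but are neither listed nor needed, are in the scene too. Leave any orange or red look-alike of the pry_tool alone.

How it is judged:
By the outcome, as a careful person would: the job done as asked, in the order asked, and still so for the second after the job is handed in, with the robot touching nothing.
It also fails if it takes over 53 s, if anything falls off the work surface, if the arm or the gripper's body presses on something with over 40 N, if the wrist force passes 120 N, or if a joint passes its speed limit or range.

## Working session

There is one attempt and no reset: what is moved stays moved. The work goes in short steps, each a Python script; the robot and the scene stay as the last script left them, time stands still between calls to the robot, and variables do not carry over. Pictures are saved under pics/ and viewed, at most 10 in all, crops included, and the job is handed in when it is done.

```bash
mkdir -p pics; cat > h.py <<'E'
import numpy as np, cv2
from station import ctrl
from scipy.spatial.transform import Rotation as R
def q2R(q): return R.from_quat([q[1],q[2],q[3],q[0]])
def qw(r): x=r.as_quat(); return [x[3],x[0],x[1],x[2]]
def cloud(f):
    K=f["intrinsics"]; z=f["z_map"]; v,u=np.mgrid[:480,:640]
    p=np.stack([(u-K[0,2])/K[0,0]*z,-(v-K[1,2])/K[1,1]*z,-z],-1)
    a=np.array(f["attitude"]); 
    M=a if a.shape==(3,3) else q2R(a).as_matrix()
    return p@M.T+np.array(f["eye"])
E
python3 - <<'E'
from h import *
s=ctrl.sense(); print(s)
for n in("scene","top"):
    f=ctrl.grab_frame(n); print(n,f["eye"],f["attitude"],f["intrinsics"])
    cv2.imwrite(f"pics/{n}0.png",f["frame"][...,::-1]); np.savez(f"{n}0.npz",P=cloud(f),frame=f["frame"])
E
```

```text
{'t': 0.0, 'joints': array([-1.04578818,  0.50184811, -0.42680939,  1.551436  ,  0.22079419,
        1.13827658, -0.21028266]), 'joint_velocities': array([ 0.00263852,  0.00032838, -0.00054554, -0.00184605,  0.00086322,
       -0.00084119, -0.00103564]), 'effort': array([ 1.01593653e-04, -5.66593838e+01, -5.81642702e+00, -2.79112279e+01,
       -6.88221795e-02,  3.09731928e-02,  1.90793235e-04]), 'ee_pos': array([0.16809457, 0.62719909, 0.23668559]), 'tcp_rot': array([-1.67382244e-04,  1.30489372e-01,  9.91449247e-01, -9.41054363e-04]), 'ft_force': array([ 0.01514873,  0.15470418, -0.1632436 ]), 'torque': array([0.00638009, 0.00066891, 0.00150616]), 'gripper_force': 0.0, 'finger_gap': 1.003225480452725}
scene [1.04052669e+00 2.17989785e-04 8.71408174e-01] [0.72682125 0.23289284 0.20165064 0.61386384] [[463.76092829   0.         313.78585202]
 [  0.         463.76092829 244.90292854]
 [  0.           0.           1.        ]]
top [0.36391349 0.10693948 1.30293644] [ 0.706583    0.02739437 -0.04611115 -0.70559463] [[562.41072366   0.         313.97247581]
 [  0.         562.41072366 233.91993361]
 [  0.           0.           1.        ]]
```

View pics/top0.png

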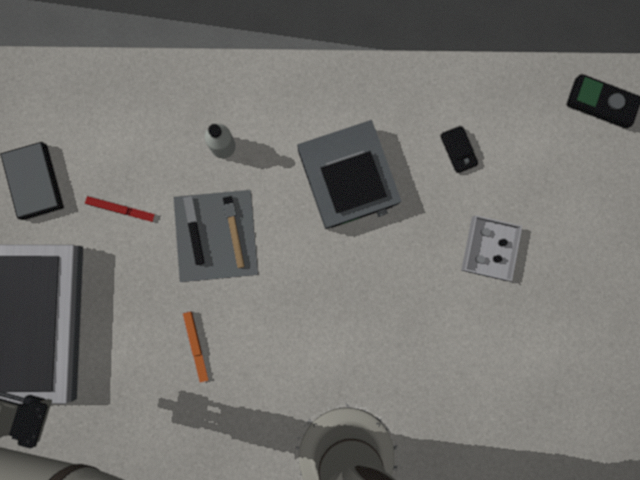

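View pics/scene0.png

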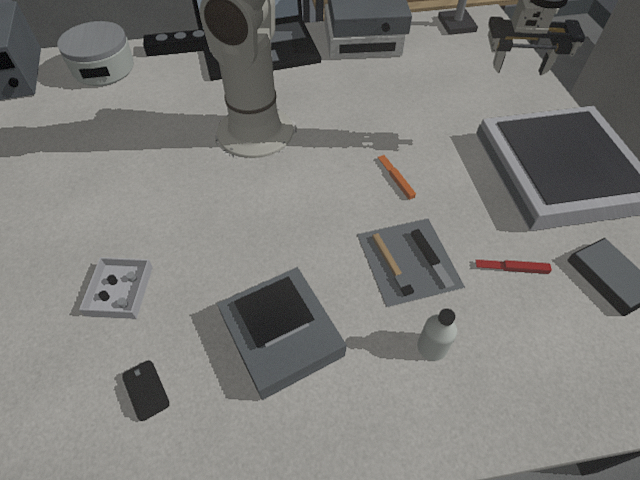

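The top view shows the case around (349,175) with its front (knob at (382,212)) facing the robot. The mat is at (216,236), with the tool at (195,230), blade up and away from the robot, and the brush at (235,232). The bottle is at (220,140). Next I measure these from the depth.

```bash
cat > m.py <<'E'
from h import *
d=np.load("top0.npz"); P=d["P"]; im=d["frame"]
def rect(m,name):
    p=P[m][:,:2]; r=cv2.minAreaRect((p*1000).astype(np.float32)); print(name,m.sum(),[np.round(a,1) for a in r], "z",np.round(np.percentile(P[m][:,2],[5,50,95])*1000,1)); print(np.round(cv2.boxPoints(r)).tolist())
v,u=np.mgrid[:480,:640]
box=lambda a,b,c,e:(u>a)&(u<c)&(v>b)&(v<e)
Z=P[...,2]
b=box(285,110,415,240)
print("bench z",np.median(Z[box(260,280,300,360)]), "deck",np.median(Z[box(310,145,318,165)]))
rect(b&(Z>.05)&(Z<.1),"case top"); rect(b&(Z>.067)&(Z<.1),"cover")
g=im.astype(int).sum(-1)
bl=b&(g<110)&(Z>.055); rect(bl,"black")
t=box(180,190,208,275); rect(t&(Z>.008),"tool"); rect(t&(Z>.016),"handle")
t=box(212,190,250,275); rect(t&(Z>.009),"brush")
rect(box(200,115,240,165)&(Z>.03),"bottle")
c=cv2.resize(im[110:290,165:415],None,fx=3.2,fy=3.2,interpolation=cv2.INTER_CUBIC)
cv2.imwrite("pics/crop.png",np.clip(c[...,::-1]*1.6,0,255).astype(np.uint8))
E
python3 m.py
```

```text
bench z -0.0006831175572634685 deck 0.059369521234959866
case top 6989 [array([633.9,  -3.8]), array([202.4, 180.7]), np.float64(19.2)] z [55.8 61.7 77.3]
[[509.0, 48.0], [568.0, -122.0], [759.0, -56.0], [700.0, 115.0]]
cover 2728 [array([612.8,   9.4]), array([196. , 147.4]), np.float64(84.3)] z [70.4 74.6 78.5]
[[530.0, -81.0], [676.0, -95.0], [696.0, 100.0], [549.0, 114.0]]
black 2492 [array([538.8,  49.5]), array([149. , 336.6]), np.float64(47.9)] z [70.4 74.7 78.6]
[[364.0, 107.0], [614.0, -119.0], [714.0, -8.0], [464.0, 218.0]]
tool 677 [array([429.7, 284.9]), array([346.4, 155. ]), np.float64(45.6)] z [ 9.  17.6 24. ]
[[253.0, 215.0], [364.0, 107.0], [606.0, 355.0], [495.0, 463.0]]
handle 394 [array([436.1, 270.2]), array([340.5, 107.4]), np.float64(48.7)] z [16.6 20.1 24.7]
[[283.0, 178.0], [364.0, 107.0], [589.0, 363.0], [508.0, 433.0]]
brush 615 [array([447.3, 232.6]), array([281.4, 108.4]), np.float64(35.4)] z [10.6 16.  22.6]
[[301.0, 195.0], [364.0, 107.0], [593.0, 270.0], [531.0, 358.0]]
bottle 743 [array([542.1, 216.4]), array([414.1,  58.8]), np.float64(23.5)] z [ 42.2  96.5 141. ]
[[340.0, 161.0], [364.0, 107.0], [744.0, 272.0], [720.0, 326.0]]
```

View pics/crop.png

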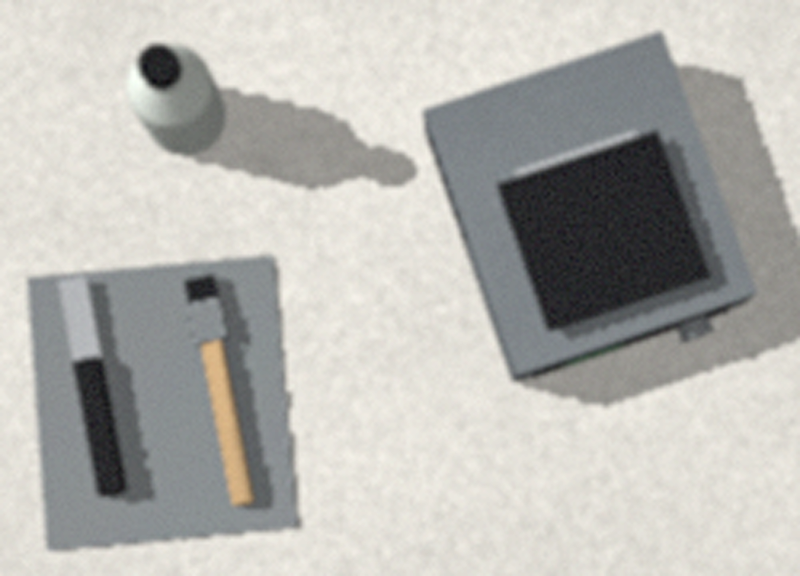

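The enlarged crop gives clean edges: blade tip (72,280), handle rear (112,493), cover corners (499,184), (657,132), (709,274), (549,328), and case-top corners (425,112), (661,34), (752,296), (514,379). I'll turn these into world poses and test reachability.

```bash
cat > m2.py <<'E'
from h import *
K=np.array([[562.41,0,313.97],[0,562.41,233.92],[0,0,1]]); E=np.array([.36391,.10694,1.30294]); M=q2R([.706583,.02739437,-.04611115,-.70559463])
def pt(x,y,z):
    u,v=(x+.5)/3.2-.5+165,(y+.5)/3.2-.5+110
    d=M.apply([(u-K[0,2])/K[0,0],-(v-K[1,2])/K[1,1],-1]); return (E+d*(z-E[2])/d[2])
t=pt(72,280,.013); h=pt(112,493,.021); print("tip,rear",t,h,np.linalg.norm((t-h)[:2]),np.degrees(np.arctan2(*(t-h)[1::-1])))
j1=pt(90,358,.021);print("junction",j1)
cs=[pt(*p,.06) for p in((425,112),(661,34),(752,296),(514,379))]; co=[pt(*p,.075) for p in((499,184),(657,132),(709,274),(549,328))]
for n,c in(("case",cs),("cover",co)):
    m=np.mean(c,0); a=(c[0]+c[1]-c[2]-c[3])[:2]; b=(c[0]+c[3]-c[1]-c[2])[:2]
    print(n,m,np.linalg.norm(a)/2,np.linalg.norm(b)/2,np.degrees(np.arctan2(a[1],a[0])),np.degrees(np.arctan2(-b[0],b[1])))
print("mat",[pt(*p,.003)[:2].round(3) for p in((28,276),(273,257),(299,526),(48,550))], "brush",pt(203,280,.01),pt(240,503,.017))
E
python3 m2.py; cat > g.py <<'E'
from h import *
C=np.array([.634,-.004,0]); CY=np.radians(19.2)
F=np.diag([-1.,1,-1])
def ori(yaw,el): # tool yaw, tool elevation (tip up)
    return R.from_euler('z',yaw)*R.from_euler('y',-el)*R.from_matrix(F)
def case(p): return C+R.from_euler('z',CY).apply(p)
GX,GZ=.005,.013   # TCP in tool frame
def tcp(tip,el,yaw=None,y=0.):
    """tip (x,z) in case frame (m), tool elevation -> TCP pos, quat"""
    o=R.from_euler('y',-el).apply([GX-.09,0,GZ-.009])
    return case(np.array([tip[0],y,tip[1]])+o), qw(ori(CY,el))
E
python3 - <<'E'
from g import *
for tip,el in [((-.1,.0645),0),((-.062,.076),.38),((-.06,.11),.4),((-.03,.14),.5),((.03,.155),.5),((.03,.155),.2)]:
    p,q=tcp(tip,el); print(tip,el,p.round(3),ctrl.ik(p,q))
E
```

```text
tip,rear [0.58313132 0.36562684 0.013     ] [0.4291076  0.33227651 0.021     ] 0.15759299190008366 12.217491774161928
junction [0.52545931 0.34993055 0.021     ]
case [ 0.63081752 -0.00369964  0.06      ] 0.19888063208151238 0.17740183972952944 18.24415598453935 19.2649284179874
cover [ 0.60999979 -0.01300065  0.075     ] 0.10645951879689601 0.11722565726036198 19.058648373146546 18.8882797871103
mat [array([0.588, 0.399]), array([0.602, 0.222]), array([0.406, 0.201]), array([0.389, 0.38 ])] brush [0.5840706  0.27184805 0.01      ] [0.42231853 0.2421757  0.017     ]
(-0.1, 0.0645) 0 [ 0.459 -0.065  0.068] [ 0.13661917  0.40651757 -0.06345158  2.13992937  0.04465861  0.59634026
  1.94726788]
(-0.062, 0.076) 0.38 [ 0.5   -0.051  0.048] [ 0.93650111  0.59032694 -0.88075146  2.30549273  1.23540635  0.26035417
  0.94750102]
(-0.06, 0.11) 0.4 [ 0.502 -0.05   0.081] [ 0.94071787  0.48558705 -0.87023475  2.30534687  0.84842927  0.22172182
  1.29721096]
(-0.03, 0.14) 0.5 [ 0.533 -0.039  0.103] [ 1.11072421  0.58701165 -1.09378814  2.29618788  1.27541193  0.2726411
  0.91759356]
(0.03, 0.155) 0.5 [ 0.59  -0.019  0.118] [ 0.8463596   0.509376   -0.86917174  2.17889692  0.83684172  0.21982121
  1.25463739]
(0.03, 0.155) 0.2 [ 0.583 -0.022  0.142] [ 0.06644968  0.37014989 -0.03799301  1.9779526  -0.10091831  0.6092286
  2.01566063]
```

```bash
cat > g.py <<'E'
from h import *
C=np.array([.633,-.004,0]); CY=np.radians(19.0); TY=np.radians(12.2); TG=np.array([.5013,.3479,.018])
D=.3; GX,GZ=.005,.015   # gripper pitch in the tool; TCP in tool frame
F=np.diag([1.,-1,-1])
def ori(yaw,el): return R.from_euler('z',yaw)*R.from_euler('y',-(el-D))*R.from_matrix(F)
def case(p): return C+R.from_euler('z',CY).apply(p)
def tcp(x,z,el,y=0.):
    """blade tip (x,z) in the case frame, tool elevation -> TCP pos, quat"""
    o=R.from_euler('y',-el).apply([GX-.09,0,GZ-.009])
    return case(np.array([x,y,z])+o), qw(ori(CY,el))
def st(): 
    s=ctrl.sense(); print(round(s["t"],2),s["ee_pos"].round(4),"F",R.from_euler('z',-CY).apply(s["ft_force"]).round(1),"T",s["torque"].round(2),"gap",round(s["finger_gap"],3),"gf",round(s["gripper_force"],1))
    return s
E
python3 - <<'E'
import g
from g import *
for f in (np.diag([1.,-1,-1]),np.diag([-1.,1,-1])):
    g.F=f; print(ctrl.ik(TG,qw(ori(TY,0))))
    for a in [(-.11,.0645,0),(-.062,.076,.38),(-.06,.11,.4),(-.03,.14,.5),(.03,.155,.5),(.03,.155,.3)]:
        p,q=tcp(*a); j=ctrl.ik(p,q); print(a,p.round(3),None if j is None else np.round(j,2))
E
```

```text
[-0.70956008  0.83949544  0.18322606  1.5282477  -0.27063545  1.08481838
 -1.76153136]
(-0.11, 0.0645, 0) [ 0.449 -0.067  0.07 ] [-0.28  0.57  0.37  1.95 -0.1   0.93 -1.11]
(-0.062, 0.076, 0.38) [ 0.498 -0.051  0.05 ] [-0.29  0.49  0.43  2.13 -0.47  0.53 -0.75]
(-0.06, 0.11, 0.4) [ 0.5   -0.05   0.082] [-0.3   0.42  0.44  2.13 -0.41  0.57 -0.8 ]
(-0.03, 0.14, 0.5) [ 0.531 -0.039  0.105] [-0.31  0.39  0.46  2.13 -0.51  0.53 -0.71]
(0.03, 0.155, 0.5) [ 0.588 -0.019  0.12 ] [-0.18  0.42  0.26  1.99 -0.33  0.58 -0.94]
(0.03, 0.155, 0.3) [ 0.583 -0.021  0.136] [-0.24  0.48  0.3   1.83 -0.18  0.86 -1.1 ]
[-0.3249029   0.87210921 -0.40215996  1.51176912  0.20664856  1.09074515
  1.02642081]
(-0.11, 0.0645, 0) [ 0.449 -0.067  0.07 ] [ 0.12  0.54 -0.13  1.94  0.2   0.96  1.76]
(-0.062, 0.076, 0.38) [ 0.498 -0.051  0.05 ] [ 0.19  0.46 -0.14  2.12  0.06  0.49  1.91]
(-0.06, 0.11, 0.4) [ 0.5   -0.05   0.082] [ 0.15  0.39 -0.08  2.12 -0.01  0.54  1.98]
(-0.03, 0.14, 0.5) [ 0.531 -0.039  0.105] [ 0.16  0.36 -0.1   2.11 -0.09  0.49  2.05]
(0.03, 0.155, 0.5) [ 0.588 -0.019  0.12 ] [ 0.1   0.41 -0.08  1.98 -0.07  0.56  1.98]
(0.03, 0.155, 0.3) [ 0.583 -0.021  0.136] [ 0.08  0.47 -0.11  1.82  0.07  0.86  1.84]
```

```bash
python3 - <<'E'
from g import *
q=qw(ori(TY,0))
ctrl.move_to(TG+[0,0,.10],q); st()
f=ctrl.grab_frame("wrist"); cv2.imwrite("pics/w1.png",f["frame"][...,::-1])
f=ctrl.grab_frame("top"); im=f["frame"]; cv2.imwrite("pics/t1.png",cv2.resize(im[130:300,140:300],None,fx=3.4,fy=3.4)[...,::-1])
E
```

```text
1.76 [0.5004 0.3495 0.1181] F [-0.1 -0.4 -0.8] T [ 0.06 -0.11  0.03] gap 1.0 gf 0.0
```

View pics/w1.png

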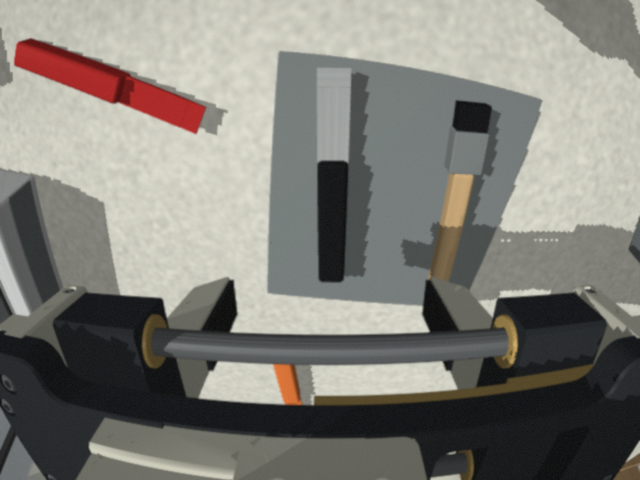

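The wrist view shows the handle at column 332, midway between the fingers (235 and 428) and in line with them, with the brush clear at right. I'll grasp and lift.

```bash
python3 - <<'E'
from g import *
q=qw(ori(TY,0))
ctrl.move_l(TG,q,v=.12); st()
ctrl.gripper_close(55); st()
ctrl.move_l(TG+[0,0,.12],q,v=.2); st()
p,q=tcp(-.125,.085,0); ctrl.move_to(p,q); st()
p,q=tcp(-.105,.0645,0); ctrl.move_l(p,q,v=.1); s=st(); print("want",p)
f=ctrl.grab_frame("wrist"); cv2.imwrite("pics/w2.png",f["frame"][...,::-1])
E
```

```text
2.84 [0.5021 0.3483 0.0186] F [-0.7  0.6  0.4] T [ 0.02 -0.21 -0.  ] gap 1.0 gf 0.0
3.96 [0.5013 0.3479 0.018 ] F [0.  0.2 0.2] T [ 0.03 -0.21  0.03] gap 0.213 gf 55.0
4.71 [0.5006 0.3476 0.1371] F [-0.8 -0.7 -1.6] T [ 0.04 -0.2   0.02] gap 0.215 gf 55.0
6.28 [ 0.4354 -0.071   0.0909] F [-0.5  1.1 -0.9] T [ 0.07 -0.21 -0.05] gap 0.214 gf 55.0
6.72 [ 0.4532 -0.0654  0.0702] F [0.3 1.2 0.5] T [ 0.03 -0.24 -0.02] gap 0.212 gf 55.0
want [ 0.45335147 -0.06585795  0.0705    ]
```

View pics/w2.png

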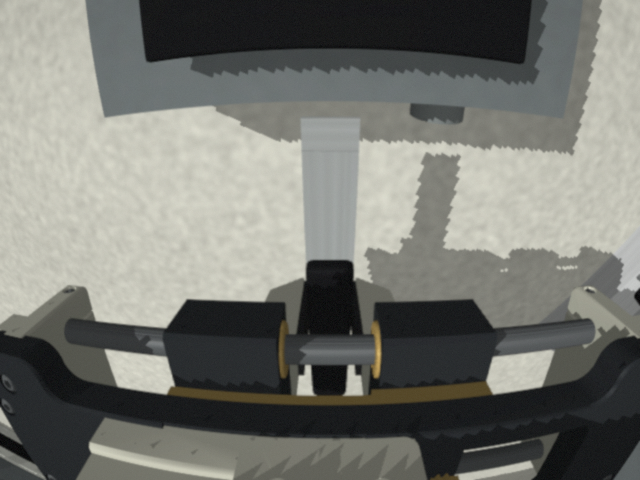

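The wrist view shows the blade tip at (330,118), just before the deck edge (row 102) and centred on the lip (row 60, columns 145–528). I'll insert it while watching the force.

```bash
python3 - <<'E'
from g import *
for x,v in((-.082,.06),(-.072,.04),(-.066,.03),(-.063,.03)):
    p,q=tcp(x,.0645,0); ctrl.move_l(p,q,v=v); ctrl.hold(.1); s=st()
    if R.from_euler('z',-CY).apply(s["ft_force"])[0]<-4: print("contact",x); break
f=ctrl.grab_frame("wrist"); cv2.imwrite("pics/w3.png",f["frame"][:300,:,::-1])
E
```

```text
7.4 [ 0.4747 -0.0585  0.0704] F [ 0.   0.3 -0.7] T [ 0.04 -0.25  0.03] gap 0.208 gf 55.0
7.9 [ 0.4844 -0.0552  0.0705] F [ 0.2  0.3 -1.3] T [-0.   -0.19 -0.02] gap 0.213 gf 55.0
8.35 [ 0.4902 -0.0532  0.0705] F [ 0.5 -0.3 -0.9] T [ 0.1  -0.2  -0.02] gap 0.211 gf 55.0
8.7 [ 0.493  -0.0522  0.0705] F [ 0.2 -0.6 -1.4] T [ 0.04 -0.24  0.07] gap 0.209 gf 55.0
```

View pics/w3.png

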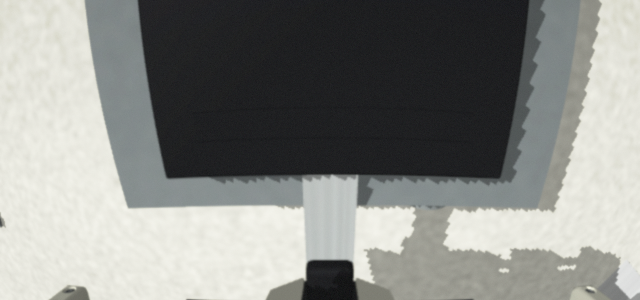

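The blade is under the lip (row 178, columns 303–357) with no contact force. Next I lever about the deck edge.

```bash
python3 - <<'E'
from g import *
for el in(0,.1,.2,.3,.38):
    L=.037/np.cos(el); x=-.100+L*np.cos(el)-.0018*np.sin(el); z=.060+L*np.sin(el)+.0018*np.cos(el)
    p,q=tcp(x,z,el); ctrl.move_l(p,q,v=.03); s=st()
for dz in(.006,.012):
    p,q=tcp(x,z+dz,el+dz*4); ctrl.move_l(p,q,v=.03); st()
print("tip",x,z+dz,el+dz*4)
f=ctrl.grab_frame("scene"); cv2.imwrite("pics/s4.png",cv2.resize(f["frame"][200:400,180:400],None,fx=2.8,fy=2.8)[...,::-1])
E
```

```text
9.0 [ 0.4928 -0.0522  0.0676] F [-0.7 -0.2 -1.2] T [ 0.04 -0.19  0.01] gap 0.21 gf 55.0
9.31 [ 0.492  -0.0526  0.0633] F [-0.   0.4 -0.6] T [-0.   -0.14  0.04] gap 0.207 gf 55.0
9.62 [ 0.4929 -0.0521  0.0584] F [-0.6 -0.1 -2.5] T [-0.08  0.25 -0.04] gap 0.213 gf 55.0
9.93 [ 0.495  -0.0515  0.0541] F [ 0.7 -0.2 -1.6] T [-0.09  0.21  0.02] gap 0.212 gf 55.0
10.2 [ 0.4965 -0.0509  0.0507] F [ 0.2  0.2 -1.8] T [-0.15  0.2  -0.02] gap 0.21 gf 55.0
10.48 [ 0.4973 -0.0507  0.055 ] F [-0.2 -0.1 -1.7] T [-0.14  0.26 -0.01] gap 0.213 gf 55.0
10.78 [ 0.4972 -0.0508  0.0589] F [-0.5  0.4 -1.2] T [-0.13  0.46 -0.01] gap 0.216 gf 55.0
tip -0.06366765684494337 0.08844986703780708 0.428
```

View pics/s4.png

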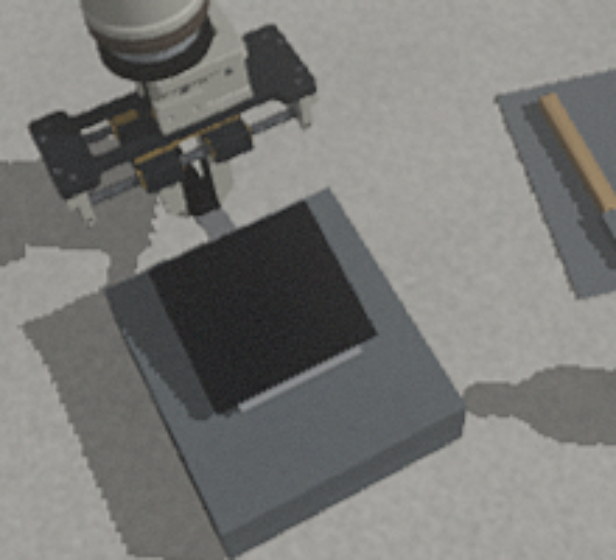

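The cover is off its catch: its shadow on the deck has grown, with the lip up and the blade under it at (215,225). Now I swing it back along the arc.

```bash
python3 - <<'E'
from g import *
for ph in np.arange(.3,1.58,.1585):
    r=.092; el=.43+.07*min(1,(ph-.2)/.6)
    x=.03-r*np.cos(ph)-.001*np.sin(ph); z=.069+r*np.sin(ph)-.001*np.cos(ph)
    p,q=tcp(x,z,el); ctrl.move_l(p,q,v=.06)
    print(round(ph,2),end=" "); st()
f=ctrl.grab_frame("scene"); P=cloud(f); cv2.imwrite("pics/s5.png",cv2.resize(f["frame"][160:400,170:450],None,fx=2.5,fy=2.5)[...,::-1])
L=R.from_euler('z',-CY).apply((P-C).reshape(-1,3))
m=(f["z_map"].ravel()>0)&(abs(L[:,1])<.055)&(L[:,2]>.085)&(L[:,2]<.175)&(L[:,0]>.0)&(L[:,0]<.12)
for a in np.arange(.085,.175,.015):
    k=m&(abs(L[:,2]-a)<.0075); print(a,k.sum(),np.median(L[k,0]) if k.any() else None)
E
```

```text
0.3 11.11 [ 0.5034 -0.0487  0.0647] F [ 0.1 -0.2 -1.4] T [-0.14  0.39  0.  ] gap 0.212 gf 55.0
0.46 11.48 [ 0.5093 -0.0468  0.0773] F [ 0.7  0.6 -1. ] T [-0.08  0.34 -0.  ] gap 0.214 gf 55.0
0.62 11.86 [ 0.5167 -0.0442  0.0882] F [-0.   0.1 -0.9] T [-0.15  0.4  -0.  ] gap 0.215 gf 55.0
0.78 12.24 [ 0.526 -0.041  0.098] F [ 0.   0.2 -2. ] T [-0.15  0.39 -0.09] gap 0.212 gf 55.0
0.93 12.63 [ 0.5367 -0.0372  0.1075] F [-0.4 -0.3 -1.7] T [-0.19  0.44 -0.03] gap 0.211 gf 55.0
1.09 13.03 [ 0.5482 -0.0333  0.1152] F [ 0.1  0.3 -0.3] T [-0.16  0.45 -0.  ] gap 0.214 gf 55.0
1.25 13.42 [ 0.5607 -0.0289  0.1209] F [ 0.3 -0.4 -0.6] T [-0.17  0.42  0.03] gap 0.209 gf 55.0
1.41 13.81 [ 0.574  -0.0243  0.1244] F [ 0.6  0.4 -1.8] T [-0.17  0.44 -0.03] gap 0.213 gf 55.0
1.57 14.2 [ 0.5876 -0.0196  0.1256] F [ 0.2  0.1 -0.5] T [-0.2   0.42  0.03] gap 0.21 gf 55.0
0.085 99 0.03527829289325235
0.1 196 0.03544383488800969
0.115 215 0.035674910174855225
0.13 210 0.0359128927208501
0.14500000000000002 264 0.036020265634569976
0.16 281 0.0365583565538244
```

View pics/s5.png

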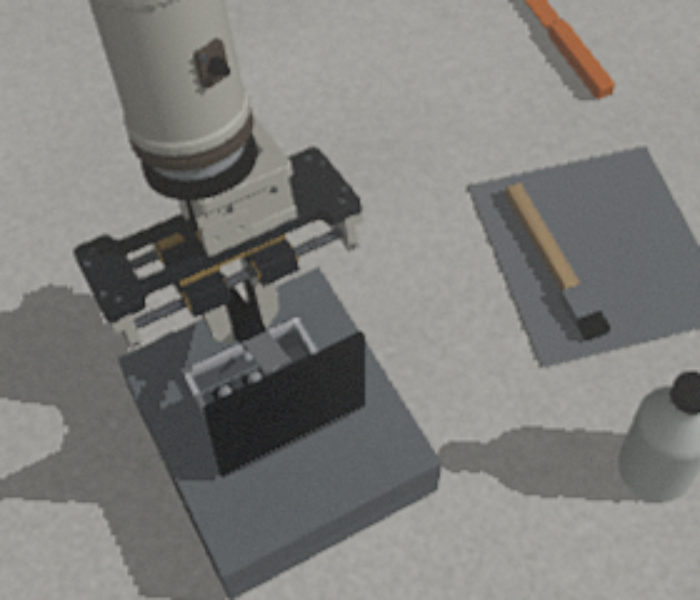

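The cover stands upright (rear face at case x = 35–36.5 mm, about 1.58 rad), with the brush and bottle untouched. I'll back out and go above the mat, then check whether the tool has pitched in the grip.

```bash
python3 - <<'E'
from g import *
p,q=tcp(-.05,.17,.45); ctrl.move_l(p,q,v=.15)
p,q=tcp(-.08,.21,.2); ctrl.move_l(p,q,v=.2)
q=qw(ori(TY,0)); ctrl.move_to(TG+[0,0,.10],q); ctrl.hold(.2); s=st()
T=R.from_euler('z',TY)
o=s["ee_pos"]-T.apply([GX,0,GZ])
for n in("scene","top"):
    f=ctrl.grab_frame(n); L=T.inv().apply((cloud(f)-o).reshape(-1,3)); 
    m=(f["z_map"].ravel()>0)&(abs(L[:,1])<.008)&(abs(L[:,2]-.009)<.03)
    for a in(-.06,-.045,.025,.035,.045,.055,.065,.075,.085,.092):
        k=m&(abs(L[:,0]-a)<.005); print(n,a,k.sum(),(L[k,2]*1e3).mean().round(1) if k.any() else "", (L[k,1]*1e3).mean().round(1) if k.any() else "")
f=ctrl.grab_frame("scene"); cv2.imwrite("pics/s6.png",cv2.resize(f["frame"][180:380,200:480],None,fx=2.8,fy=2.8)[...,::-1])
E
```

```text
17.18 [0.5023 0.3466 0.1186] F [-0.3 -0.1 -0.6] T [ 0.01 -0.28  0.01] gap 0.212 gf 55.0
scene -0.06 12 19.9 -0.7
scene -0.045 5 18.2 -5.5
scene 0.025 9 12.5 -0.9
scene 0.035 35 11.9 0.3
scene 0.045 29 12.0 0.8
scene 0.055 32 12.0 -0.2
scene 0.065 33 12.0 0.3
scene 0.075 35 11.9 0.1
scene 0.085 34 11.6 0.3
scene 0.092 9 12.5 0.6
top -0.06 0  
top -0.045 0  
top 0.025 0  
top 0.035 0  
top 0.045 0  
top 0.055 0  
top 0.065 0  
top 0.075 0  
top 0.085 0  
top 0.092 0
```

View pics/s6.png

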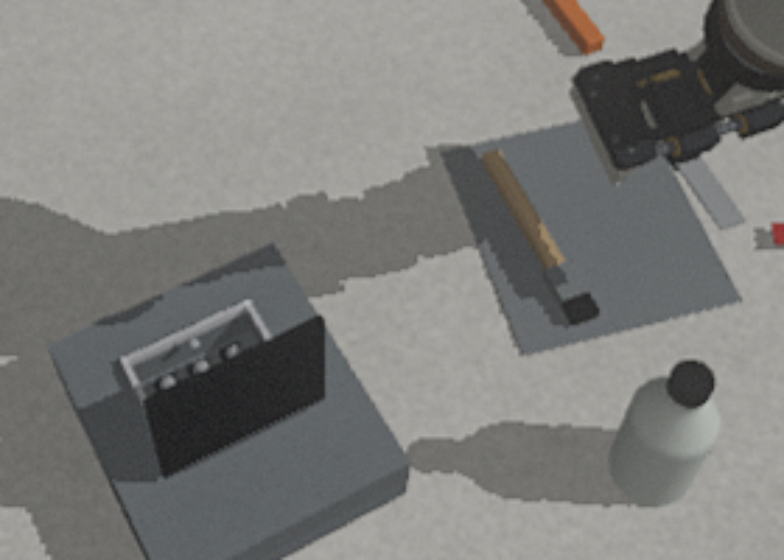

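The cover stays upright and the blade is level in the grip (12 mm along its whole length, no slip). I'll lay the tool down and check.

```bash
python3 - <<'E'
from g import *
q=qw(ori(TY,0))
ctrl.move_l(TG+[0,0,.03],q,v=.15); ctrl.move_l(TG+[0,0,.0005],q,v=.05); ctrl.hold(.2); st()
ctrl.let_go(); st()
ctrl.move_l(TG+[0,0,.12],q,v=.15); ctrl.move_to([.35,.40,.25],q); ctrl.hold(.2); st()
f=ctrl.grab_frame("top"); P=cloud(f); cv2.imwrite("pics/t7.png",cv2.resize(f["frame"][100:300,165:500],None,fx=2.3,fy=2.3)[...,::-1])
T=R.from_euler('z',TY); L=T.inv().apply((P-(TG-T.apply([GX,0,GZ]))).reshape(-1,3))
for a in(-.06,-.03,.02,.045,.065,.08):
    k=(abs(L[:,1])<.007)&(abs(L[:,0]-a)<.006); print(a,(L[k,2]*1e3).mean().round(1))
E
```

```text
18.88 [0.5013 0.3479 0.0184] F [-0.4  0.3 -0.3] T [-0.03 -0.18 -0.01] gap 0.209 gf 55.0
20.11 [0.5013 0.3479 0.0185] F [ 0.5 -0.6 -0.1] T [-0.04 -0.14  0.02] gap 1.0 gf 0.0
22.06 [0.3514 0.3987 0.2486] F [-0.1  0.9  0.2] T [ 0.04 -0.2  -0.03] gap 1.001 gf 0.0
-0.06 49.7
-0.03 17.0
0.02 15.8
0.045 10.1
0.065 10.5
0.08 10.0
```

View pics/t7.png

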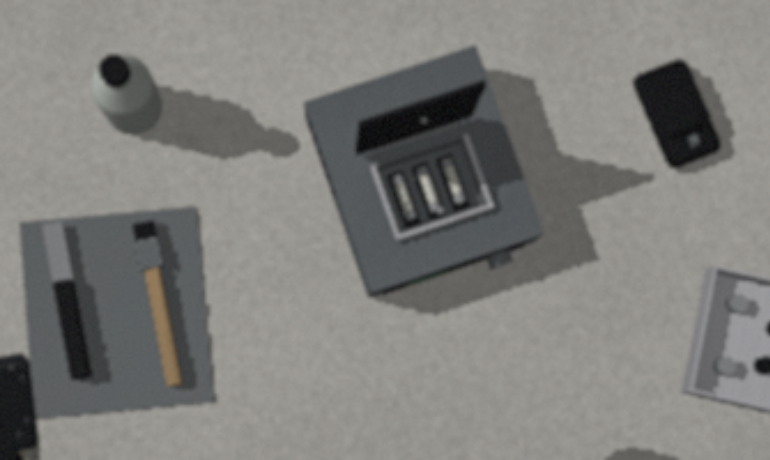

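The tool lies flat on the mat at (68,300) in its old place, the cover stands upright at (420,115), and the brush, bottle and mouse haven't moved.

```bash
python3 -c "
from station import ctrl
print(ctrl.job_done())"
```

```text
the job is handed in; nothing more can be done
None
```

The fuse cover was levered open with the blade and stands upright (about 1.58 rad), the pry tool lies flat on its mat again, the brush, mouse and bottle were not moved, and the job was handed in at about 22 s.

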